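Strip the cooling stack and lay out its parts

ROBOT

A 7-joint arm with a two-finger parallel gripper is mounted at the origin on a cart in front of the work surface, level with it; the furniture and walls round the work are solid. World frame = base frame: x ahead of the robot, y to its left, z up, the work surface at z = 0. Lengths are in mm, angles in rad, forces in N, time in s.
With the tool pointing down it reaches from about 400 to 875 mm from the base axis. Payload 19.3 kg.
Tool frame: the origin (TCP) lies at the very end of the fingers, on their centre line; the grasp point (between the pads) lies 19 mm behind it (grip_point_offset is the z of the grasp point in the tool frame, in mm); z points along the fingers, y is the line along which they close (so a half turn about z gives the same grasp; the last joint's range is limited). The gripper opens to 85 mm and grips with 20 to 120 N. Pads are 22 mm wide; open, the fingers measure 114 mm over their backs; the gripper's body (76 mm by 85 mm) begins 54 mm behind the grasp point. The pads swing forward as they close: fully open they stand 13 mm farther back than shut.
Start: joints at [-1.178, 0.521, -0.036, 1.599, 0.021, 1.021, -0.113], TCP at [279.051, 559.236, 231.291] pointing down, gripper open.
Joint ranges: [-2.91, 2.91], [-0.3, 2.13], [-1.5, 1.42], [0.17, 2.43], [-1.26, 4.41], [0.16, 1.93], [-2.52, 2.52]. Speed limits (rad/s): [1.89, 1.89, 2.39, 2.39, 3.01, 3.01, 3.01].

INTERFACE

Orientations are given as a 3x3 rotation matrix whose columns are the frame's x, y, z axes.
In Python, from workcell import movep, movel, goto_joints, open_gripper, clamp, wait, inverse_kinematics, read_state, camera, PlanningError, finish_job, grip_point_offset gives the robot as it stands. Calls block until the motion is done:
- movep(position, orientation): joint-space move of the TCP to a pose.
- movel(position, frame=None, max_speed=150, guard=None): straight line of the TCP; frame=None keeps the orientation; max_speed is the mean speed in mm/s. With guard (N) it stops when the force on the tool has changed by that much, and returns True; else False.
- goto_joints(angles): joint-space move.
- open_gripper() and clamp(): open the fingers fully, or close them until they stop; the grip force is fixed at half the most.
- wait(seconds).
- inverse_kinematics(position, orientation): joint angles nearest the present ones, or None.
- read_state(): the state.
- camera(name): name is "side" or "top"; returns a dict with "image" (420x560x3 uint8, blue, green, red), "range_z" (420x560 float32, mm along the optical axis (not along the pixel's ray), 0 where there is no reading), "fx", "fy", "cx", "cy" (pixels), "cam_to_world" (4x4, takes a point from camera to world coordinates). Camera axes: x right, y up, looking along -z (the intrinsics and any distortion apply to the point x, -y, -z); pixel columns grow to the right and rows downward; lengths in mm; the calibration is good to about 2 mm. A picture is of the moment at which its call begins.
A pose or a line that the arm cannot do raises PlanningError and nothing moves.
- finish_job(): hands the job in; it is judged then, once.
The state is a dict: "time": time; "qpos": joint angles; "qvel": joint speeds; "joint_efforts": joint torques, N m; "eef_pos": TCP position; "tool_rot": TCP orientation; "ft_force": force on the tool from outside, world axes, zero at the start; "torque": the same for the moment, N m; "finger_gap": finger opening in mm; "gripper_force": force on a finger pad.
Only numpy, scipy, OpenCV 4.12 (cv2) and the standard library are available. Lean on these libraries where they do the work, as an engineer would, in place of code of your own. Each camera call takes 0.05 s, during which the arm holds its last target. There are 200 camera calls.

TASK

The moisture tin has cooled on its wooden rest with the porous stone and the brass weight holding its lid down. Take the stack apart one piece at a time from the top: stand the weight in the recess of the wooden block, lay the stone flat on the middle of the round drying stand, set the tin on the middle of the balance pan, keeping it upright, and last lay the wooden rest slats up on the steel cradle, squarely between its two end lips. Leave everything released and at rest.

Things in the scene. Friction and masses are not known exactly. Their poses are not given: they have to be found in the camera images.
- weight: brass laboratory weight with a knob, 29 mm in diameter, 50 mm tall (0.16 to 0.24 kg), upright on top of the stack; the straight body is the lower 30 mm, above it shoulders and knob narrow. Origin at the centre of its underside, z up
- stone: tan porous stone disc, 39 mm in diameter, 9 mm thick, flat on the tin's lid, under the weight. Origin at the centre of its underside, z up
- tin: closed aluminium moisture tin, 57 mm in diameter, 33 mm tall to the lid that carries the stone (0.06 to 0.13 kg), standing on the wooden rest. Origin at the centre of its underside, z up
- cooling_rest: slatted light wood rest under the tin, 96 mm long (its x axis) by 44 mm wide (its y axis) by 16 mm high: three slats 8 mm thick along x on two cross bars 8 mm thick; slats up; loose on the table (0.09 kg). Grasp it across its 44 mm width. Origin at the centre of its underside, z up
- weight_block: brown wooden block 72 x 72 x 22 mm with one round recess in the middle of its top, 47 mm in diameter and 6 mm deep (recess floor 16 mm above the table); fixed. Origin at the centre of its underside, z up; the recess is on its axis. The weight's place
- drying_stand: white round drying stand with a flat perforated top 60 mm in diameter, 18 mm above the table, no rim; fixed. Origin at the centre of its underside, z up. The stone's place
- balance: white electronic balance, body 130 x 110 mm and 36 mm high with a dark display strip at its front (-x), carrying a flat round steel pan 84 mm in diameter whose top is 48 mm above the table; fixed. Origin on the table under the centre of the pan, z up; the body runs from 75 mm before the pan's centre to 55 mm behind it. The tin's place
- cradle: flat steel plate 120 mm long (its x axis) by 64 mm wide (its y axis), 4 mm thick, with a lip 10 mm high above the table and 4 mm thick along each short end (112 mm between lips), long sides open; fixed. Origin at the centre of its underside, z up. The wooden rest's place, its length along the cradle's length, either way round

How it is judged (in metres and radians):
On the way, in this order (a step that is already met when the one before it is completed fails the run):
1. the weight stands in the recess of the wooden block (horizontal distance between weight and weight_block below 0.012 m and z of weight in the frame of weight_block between 0.012 and 0.02 m and angle between weight's own z axis and vertical below 0.12 rad), for 0.2 s.
2. then the stone lies on the drying stand (horizontal distance between stone and drying_stand below 0.012 m and z of stone in the frame of drying_stand between 0.014 and 0.022 m and angle between stone's own z axis and vertical below 0.12 rad), for 0.2 s.
3. then the tin stands on the balance pan (horizontal distance between tin and balance below 0.014 m and z of tin in the frame of balance between 0.044 and 0.052 m and angle between tin's own z axis and vertical below 0.12 rad), for 0.2 s.
4. last the wooden rest lies in the cradle (x of cooling_rest in the frame of cradle between -0.012 and 0.012 m and y of cooling_rest in the frame of cradle between -0.012 and 0.012 m and z of cooling_rest in the frame of cradle between 0 and 0.008 m and angle between cooling_rest's own z axis and vertical below 0.06 rad and angle between the x axis of cooling_rest and the x axis of cradle, either way round below 0.2 rad), for 0.2 s.
At the end, for the whole second after the job is handed in: Weight upright on the recess floor, within 12 mm of its centre; stone flat on the stand within 12 mm of centre; tin upright on the pan within 14 mm of centre; rest slats up on the cradle plate, within 12 mm each way and 0.2 rad of its length; all at rest (all of step 1 and all of step 2 and all of step 3 and all of step 4 and linear speed of each of weight, stone, tin, cooling_rest below 0.02 m/s); the robot touches nothing.
It fails at once if the tin is tipped (more than 0.4 rad) (angle between tin's own z axis and vertical above 0.4 rad).
It also fails if it takes over 128 s, if anything falls off the work surface, if the arm or the gripper's body presses on something with over 40 N, if the wrist force passes 120 N, or if a joint passes its speed limit or range.

## Working session

There is one attempt and no reset: what is moved stays moved. The work goes in short steps, each a Python script; the robot and the scene stay as the last script left them, time stands still between calls to the robot, and variables do not carry over. Pictures are saved under pics/ and viewed, at most 14 in all, crops included, and the job is handed in when it is done.

```bash
mkdir -p pics; ls
cat > h.py <<'E'
import numpy as np, cv2
from workcell import *
def cloud(c):
    r=c["range_z"]; v,u=np.mgrid[:r.shape[0],:r.shape[1]]
    p=np.stack([(u-c["cx"])/c["fx"]*r,-(v-c["cy"])/c["fy"]*r,-r,np.ones_like(r)],-1)
    w=(p@np.array(c["cam_to_world"]).T)[...,:3]; w[r==0]=np.nan
    return w
E
python3 - <<'E'
from h import *
for n in("top","side"):
    c=camera(n); cv2.imwrite(f"pics/{n}0.png",c["image"]); np.savez(f"{n}0.npz",**c)
    print(n,c["fx"],c["cx"],c["cy"],np.round(c["cam_to_world"],3).tolist(),[k for k in c])
s=read_state(); print(s["time"],s["eef_pos"],s["tool_rot"],s["finger_gap"],grip_point_offset)
E
```

```text
pics
top 427.6659167687144 277.7577586794717 214.4588336344848 [[0.015, 0.993, -0.115, 454.976], [-1.0, 0.016, 0.012, 63.463], [0.014, 0.115, 0.993, 890.791], [0.0, 0.0, 0.0, 1.0]] ['image', 'range_z', 'fx', 'fy', 'cx', 'cy', 'cam_to_world']
side 438.92162455400955 277.42110848865457 204.95977413020415 [[0.992, 0.058, -0.109, 460.228], [-0.123, 0.475, -0.871, -710.014], [0.001, 0.878, 0.478, 503.41], [0.0, 0.0, 0.0, 1.0]] ['image', 'range_z', 'fx', 'fy', 'cx', 'cy', 'cam_to_world']
0.1 [278.92311417 558.99807109 230.80177599] [[-8.94804671e-01  4.46457672e-01 -3.85816626e-04]
 [ 4.46457835e-01  8.94804233e-01 -8.86426391e-04]
 [-5.05215124e-05 -9.65429330e-04 -9.99999533e-01]] 85.50551636676948 -18.700000000000003
```

View pics/top0.png

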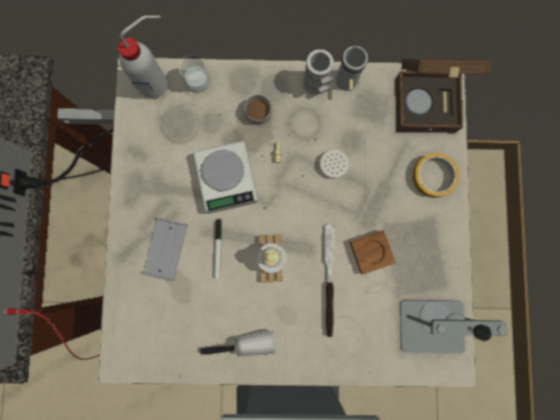

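View pics/side0.png

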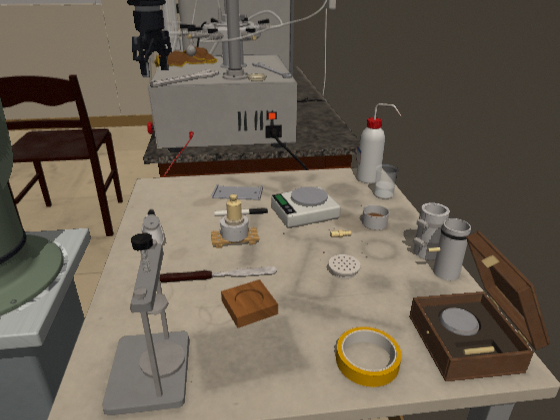

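The top view shows the stack at (271,258), the block at (373,252), the stand at (334,164), the pan at (222,170) and the cradle at (165,249). A knife lies near (217,248) and a spatula near (329,280).

```bash
cat > m.py <<'E'
from h import *
T=dict(np.load("top0.npz")); S=dict(np.load("side0.npz"))
W={"top":cloud(T),"side":cloud(S)}
def band(n,c,r,z0,z1):
    w=W[n].reshape(-1,3); m=(np.hypot(w[:,0]-c[0],w[:,1]-c[1])<r)&(w[:,2]>z0)&(w[:,2]<z1); return w[m]
px=dict(stack=(271,258),block=(373,252),stand=(334,164),pan=(222,170),cradle=(165,249))
for k,(u,v) in px.items(): print(k,np.round(W["top"][v,u],1))
g=W["top"][290:300,180:200]; print("table z",np.nanmedian(g[...,2]))
def rep(k,r,z0,z1,circ):
    u,v=px[k]; c=W["top"][v,u,:2]
    for n in W:
        p=band(n,c,r,z0,z1).astype(np.float32)
        if len(p)<8: print(k,n,"few",len(p)); continue
        q=p[:,:2].copy(); 
        print(k,(z0,z1),n,len(p),"zmed %.1f"%np.median(p[:,2]),"circ",np.round(cv2.minEnclosingCircle(q)[0],1),round(cv2.minEnclosingCircle(q)[1],1) if circ else cv2.minAreaRect(q))
rep("stack",60,80,120,1); rep("stack",60,62,82,1);rep("stack",60,53,62,1); rep("stack",60,40,53,1); rep("stack",70,9,20,0)
rep("block",60,17,30,0); rep("block",35,10,18.5,1); rep("stand",45,13,25,1); rep("pan",60,43,55,1); rep("pan",100,28,42,0); rep("cradle",80,2.5,14,0); rep("cradle",80,7,14,0)
E
python3 m.py
```

```text
stack [465.5  65.2 106.7]
block [ 482.  -142.9   16.2]
stand [664.1 -63.   16.8]
pan [640.1 166.2  49.3]
cradle [482.1 283.8   5.2]
table z 0.47039286985636863
stack (80, 120) top 193 zmed 93.3 circ [468.1  66.4] 14.4
stack (80, 120) side 182 zmed 92.1 circ [468.5  62.6] 14.8
stack top few 1
stack (62, 82) side 124 zmed 71.5 circ [468.7  62.2] 14.4
stack (53, 62) top 143 zmed 57.7 circ [468.4  65.6] 27.3
stack (53, 62) side 115 zmed 57.5 circ [468.5  61.2] 19.7
stack (40, 53) top 339 zmed 50.2 circ [467.1  65.7] 28.6
stack (40, 53) side 257 zmed 49.4 circ [466.8  62.7] 30.1
stack (9, 20) top 381 zmed 16.4 circ [466.5  67.7] ((466.5738525390625, 67.51554870605469), (95.52106475830078, 43.338809967041016), 2.7166922092437744)
stack (9, 20) side 374 zmed 15.5 circ [466.6  64.9] ((467.1580505371094, 61.99483871459961), (95.88494873046875, 51.45758819580078), 2.051225185394287)
block (17, 30) top 995 zmed 21.9 circ [ 482.3 -140.1] ((482.5900573730469, -140.9278564453125), (72.01728057861328, 72.91973876953125), 19.745529174804688)
block (17, 30) side 1079 zmed 21.7 circ [ 482.9 -143. ] ((
[... 675 characters left out ...]
 158.93544006347656), (129.01077270507812, 110.03081512451172), 13.357841491699219)
cradle (2.5, 14) top 1945 zmed 4.6 circ [482.1 283.8] ((483.30694580078125, 284.10650634765625), (153.97683715820312, 157.34317016601562), 78.79277801513672)
cradle (2.5, 14) side 545 zmed 4.4 circ [475.8 283.7] ((482.8470764160156, 281.70751953125), (128.96243286132812, 108.74169158935547), 2.9202027320861816)
cradle (7, 14) top 239 zmed 8.6 circ [482.3 284.2] ((482.51580810546875, 284.8512268066406), (63.52918243408203, 120.02130889892578), 78.148681640625)
cradle (7, 14) side 46 zmed 9.9 circ [482.7 283.2] ((482.97821044921875, 283.1409912109375), (64.03004455566406, 120.28486633300781), 77.82913208007812)
```

```bash
cat >> h.py <<'E'
def R(deg):
    t=np.radians(deg); y=np.array([-np.sin(t),np.cos(t),0]); z=np.array([0,0,-1.]); return np.stack([np.cross(y,z),y,z],1)
STACK=np.array([468,64.5]); BLOCK=np.array([482.7,-141.6]); STAND=np.array([665.6,-64]); PAN=np.array([641,165.2]); CRADLE=np.array([482.7,284])
def P(xy,z): return np.array([xy[0],xy[1],z])
def st(m):
    s=read_state(); print(m,"t %.1f"%s["time"],np.round(s["eef_pos"],1),"gap %.1f"%s["finger_gap"],"F",np.round(s["ft_force"],1),"grip %.1f"%s["gripper_force"],"q7 %.2f"%s["qpos"][6])
E
python3 - <<'E'
from h import *
for d in(0,180):
  for xy,e in((STACK,2.5),(BLOCK,0),(STAND,0),(PAN,0),(CRADLE,-12)):
    print(d,xy,[None if (q:=inverse_kinematics(P(xy,z),R(d+e))) is None else np.round(q,2).tolist() for z in(200,20)])
E
```

```text
0 [468.   64.5] [[-0.33, 0.32, 0.09, 2.03, -0.04, 0.79, 1.39], [-0.22, 0.65, -0.05, 2.13, 0.08, 0.36, 1.27]]
0 [ 482.7 -141.6] [[-0.12, 0.39, 0.37, 1.96, -0.19, 0.82, 1.93], [0.22, 0.67, -0.07, 2.05, 0.1, 0.42, 1.64]]
0 [665.6 -64. ] [[-0.05, 0.63, 0.1, 1.51, -0.07, 1.01, 1.63], [0.04, 0.85, -0.05, 1.6, 0.06, 0.7, 1.53]]
0 [641.  165.2] [[-0.33, 0.61, -0.03, 1.52, 0.02, 1.01, 1.22], [-0.29, 0.84, -0.08, 1.62, 0.09, 0.69, 1.16]]
0 [482.7 284. ] [[-0.61, 0.46, -0.04, 1.81, 0.02, 0.88, 0.7], [-0.6, 0.73, -0.06, 1.9, 0.08, 0.51, 0.66]]
180 [468.   64.5] [[-0.78, 0.4, 0.68, 2.05, -0.34, 0.81, -1.43], [-0.5, 0.69, 0.32, 2.14, -0.56, 0.39, -1.25]]
180 [ 482.7 -141.6] [[-0.49, 0.53, 0.92, 1.98, -0.54, 0.89, -0.85], [-0.12, 0.73, 0.39, 2.07, -0.61, 0.46, -0.83]]
180 [665.6 -64. ] [[-0.43, 0.75, 0.75, 1.53, -0.55, 1.08, -1.12], [-0.37, 0.97, 0.64, 1.62, -0.75, 0.81, -0.98]]
180 [641.  165.2] [[-0.73, 0.7, 0.64, 1.55, -0.46, 1.05, -1.54], [-0.66, 0.92, 0.53, 1.64, -0.63, 0.75, -1.41]]
180 [482.7 284. ] [[-1.11, 0.55, 0.69, 1.83, -0.43, 0.91, -2.01], [-0.97, 0.8, 0.48, 1.92, -0.66, 0.58, -1.83]]
```

Run:
```python
from h import *
open_gripper()
movep(P(STACK,220),R(2.5))
movel(P(STACK,130)); print(movel(P(STACK,65.5),max_speed=60,guard=6)); st("down")
clamp(); st("clamped")
movel(P(STACK,150),max_speed=80); wait(.2); st("up")
for n in("top","side"):
    c=camera(n); cv2.imwrite(f"pics/{n}1.png",c["image"]); np.savez(f"{n}1.npz",**c)
    w=cloud(c).reshape(-1,3); m=np.hypot(w[:,0]-468,w[:,1]-64.5)<70
    w=w[m]
    for lab,z0,z1 in(("stone",53,62),("tin",40,53),("weight",135,158),("fing",100,135)):
        p=w[(w[:,2]>z0)&(w[:,2]<z1)].astype(np.float32)
        if len(p)>5: print(n,lab,len(p),cv2.minEnclosingCircle(p[:,:2].copy()),"zmed %.1f"%np.median(p[:,2]),np.round([p[:,2].min(),p[:,2].max()],1))
im=cv2.imread("pics/side1.png")[100:270,150:330]; cv2.imwrite("pics/side1c.png",cv2.resize(im,None,fx=3.4,fy=3.4))
```

```text
False
down t 4.2 [468.2  64.6  65.8] gap 85.5 F [ 0.1 -0.1 -0. ] grip 0.0 q7 1.42
clamped t 4.8 [468.1  64.8  65.7] gap 27.0 F [-1.7  2.7  6.5] grip 58.6 q7 1.42
up t 6.2 [467.9  64.4 149.7] gap 26.8 F [-0.6 -0.5 -2.1] grip 59.1 q7 1.41
side stone 182 ((468.4307556152344, 63.51829528808594), 21.215049743652344) zmed 57.4 [53.1 59.5]
side tin 265 ((467.13751220703125, 63.564659118652344), 29.6190185546875) zmed 49.4 [40.1 52.9]
side weight 85 ((469.5332336425781, 53.30675506591797), 15.884620666503906) zmed 150.4 [142.3 157.7]
```

View pics/side1c.png

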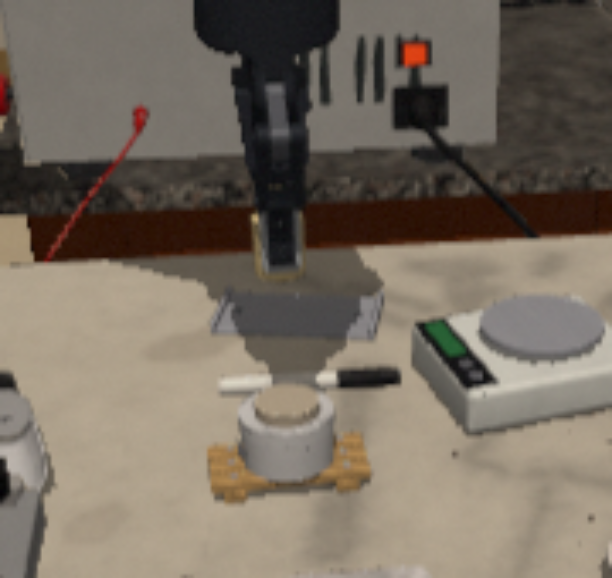

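The weight is held (fingertips at about crop row 270, weight bottom at row 280), and the stone and tin are undisturbed. Next I place it in the block.

Run:
```python
from h import *
w=cloud(dict(np.load("side1.npz"))).reshape(-1,3); m=(abs(w[:,0]-468)<16)&(w[:,2]>138)&(w[:,2]<175)&(abs(w[:,1]-64)<45); p=w[m]
for y0 in range(25,75,4):
    q=p[(p[:,1]>=y0)&(p[:,1]<y0+4)]
    if len(q): print(y0,len(q),np.round([q[:,2].min(),q[:,2].max()],1))
movel(P(STACK,170))
movep(P(BLOCK,170),R(0)); movel(P(BLOCK,45),max_speed=120)
print(movel(P(BLOCK,22.7),max_speed=25,guard=4)); st("placed")
open_gripper(); wait(.2); movel(P(BLOCK,170))
for n in("top","side"):
    c=camera(n); cv2.imwrite(f"pics/{n}2.png",c["image"])
    w=cloud(c).reshape(-1,3); d=np.hypot(w[:,0]-BLOCK[0],w[:,1]-BLOCK[1])<45
    p=w[d&(w[:,2]>30)&(w[:,2]<72)].astype(np.float32); 
    if len(p)>5: print(n,cv2.minEnclosingCircle(p[:,:2].copy()),p[:,2].max())
im=cv2.imread("pics/side2.png")[200:350,180:330]; cv2.imwrite("pics/side2c.png",cv2.resize(im,None,fx=3,fy=3))
```

```text
33 16 [161. 173.]
37 52 [156.4 174.6]
41 33 [150.7 174. ]
45 36 [145.1 174. ]
49 16 [142.6 164.2]
53 24 [142.3 173.5]
57 24 [142.9 173.2]
61 8 [150.2 168.6]
65 1 [174.9 174.9]
True
placed t 9.4 [ 482.5 -141.6   24.1] gap 26.8 F [-1.6  0.6 10.3] grip 60.8 q7 1.87
top ((475.79522705078125, -137.7743682861328), 9.275758743286133) 68.26809
side ((482.6932067871094, -143.6042022705078), 14.935762405395508) 66.70806
```

View pics/side2c.png

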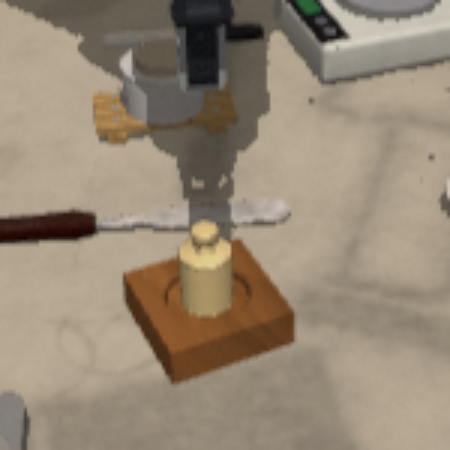

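The weight stands upright in the recess: its base centre at crop (206,300) against the recess centre at about (208,297). The stone is next.

Run:
```python
from h import *
movep(P(STACK,170),R(2.5)); movel(P(STACK,100))
print(movel(P(STACK,51),max_speed=50,guard=5)); st("down")
clamp(); wait(.1); st("clamped")
movel(P(STACK,75),max_speed=40); movel(P(STACK,150)); wait(.2); st("up")
for n in("top","side"):
    c=camera(n); cv2.imwrite(f"pics/{n}3.png",c["image"]); np.savez(f"{n}3.npz",**c)
    w=cloud(c).reshape(-1,3); w=w[np.hypot(w[:,0]-468,w[:,1]-64.5)<70]
    for lab,z0,z1 in(("tin",40,53),("held",135,158),("rest",9,19)):
        p=w[(w[:,2]>z0)&(w[:,2]<z1)].astype(np.float32)
        if len(p)>5: print(n,lab,len(p),cv2.minAreaRect(p[:,:2].copy()),"zmed %.1f"%np.median(p[:,2]),np.round([p[:,2].min(),p[:,2].max()],1))
im=cv2.imread("pics/side3.png")[100:270,150:330]; cv2.imwrite("pics/side3c.png",cv2.resize(im,None,fx=3.4,fy=3.4))
```

```text
False
down t 14.0 [468.2  64.5  51.2] gap 85.6 F [-0.7 -1.1  0.2] grip 0.0 q7 1.44
clamped t 14.6 [468.1  64.6  51.6] gap 34.9 F [-4.1  0.7 15.4] grip 58.2 q7 1.44
up t 16.2 [467.5  64.4 149.1] gap 35.1 F [ 0.7  0.7 -0.1] grip 59.8 q7 1.42
side tin 439 ((467.79736328125, 62.81193923950195), (58.930397033691406, 56.62017822265625), 87.44676208496094) zmed 49.4 [40.2 52.9]
side held 112 ((465.9233703613281, 60.13711166381836), (48.31427764892578, 39.33510208129883), 69.035888671875) zmed 154.4 [146.4 157.9]
side rest 368 ((466.98858642578125, 63.0205078125), (95.44828796386719, 49.93949508666992), 3.635657548904419) zmed 15.3 [ 9.1 18.9]
```

View pics/side3c.png

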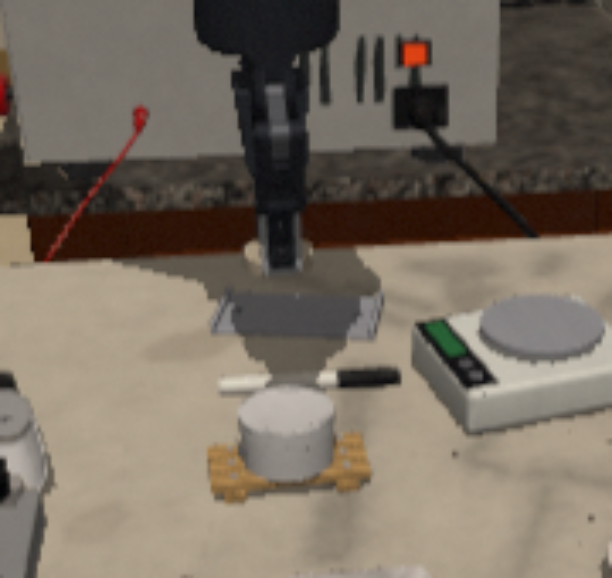

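The stone is held between the fingertips, seen edge-on at crop (280,252), and the tin stays in place.

Run:
```python
from h import *
movel(P(STACK,160)); movep(P(STAND,160),R(0)); movel(P(STAND,40),max_speed=120); st("a")
print(movel(P(STAND,19.5),max_speed=20,guard=4)); st("placed")
open_gripper(); wait(.2); movel(P(STAND,120)); movep(P(STACK,170),R(2.5)); st("r")
for n in("top","side"):
    c=camera(n); cv2.imwrite(f"pics/{n}4.png",c["image"]); np.savez(f"{n}4.npz",**c)
    w=cloud(c).reshape(-1,3); d=np.hypot(w[:,0]-STAND[0],w[:,1]-STAND[1])<45
    for z0,z1 in((23,50),(13,22)):
        p=w[d&(w[:,2]>z0)&(w[:,2]<z1)].astype(np.float32); 
        if len(p)>5:
            print(n,len(p),cv2.minEnclosingCircle(p[:,:2].copy()),p[:,2].max(),np.median(p[:,2]))
            if z0==23: a=np.linalg.lstsq(np.c_[p[:,:2]-STAND,np.ones(len(p))],p[:,2],rcond=None)[0]; print("plane",a)
im=cv2.imread("pics/side4.png")[170:330,240:440]; cv2.imwrite("pics/side4c.png",cv2.resize(im,None,fx=3,fy=3))
```

```text
a t 18.7 [666.1 -64.1  40.8] gap 34.8 F [0.6 0.2 0.8] grip 59.8 q7 1.69
True
placed t 19.5 [665.4 -64.   21.2] gap 35.0 F [-0.6  1.   6.8] grip 60.8 q7 1.69
r t 22.1 [469.   64.1 169.8] gap 85.5 F [ 0.3  0.4 -0.1] grip 0.0 q7 1.44
top 277 ((664.9938354492188, -61.982276916503906), 19.96027374267578) 32.369064 27.42845
plane [ 3.01376673e-03 -5.85226319e-04  2.74651720e+01]
top 339 ((665.6774291992188, -62.518272399902344), 30.14677619934082) 21.87943 18.406603
side 239 ((665.2593994140625, -63.94081497192383), 20.539148330688477) 30.07312 26.912205
plane [6.53240318e-03 2.14451479e-02 2.68330112e+01]
side 275 ((665.6834716796875, -64.98556518554688), 30.297773361206055) 21.731544 17.99459
```

View pics/side4c.png

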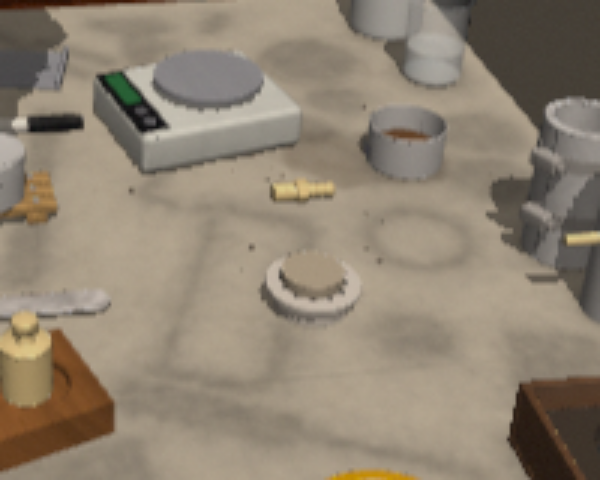

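The stone lies flat and within about 1 mm of the stand's centre (crop (313,274)). The tin is next.

Run:
```python
from h import *
movel(P(STACK,90)); print(movel(P(STACK,21),max_speed=50,guard=5)); st("down")
clamp(); wait(.1); st("clamped")
movel(P(STACK,45),max_speed=40); movel(P(STACK,150)); wait(.2); st("up")
for n in("top","side"):
    c=camera(n); cv2.imwrite(f"pics/{n}5.png",c["image"]); np.savez(f"{n}5.npz",**c)
    w=cloud(c).reshape(-1,3); w=w[np.hypot(w[:,0]-468,w[:,1]-64.5)<70]
    for lab,z0,z1 in(("held",138,175),("rest",8,22)):
        p=w[(w[:,2]>z0)&(w[:,2]<z1)].astype(np.float32)
        if len(p)>5: print(n,lab,len(p),cv2.minAreaRect(p[:,:2].copy()),"zmed %.1f"%np.median(p[:,2]),np.round([p[:,2].min(),p[:,2].max()],1))
im=cv2.imread("pics/side5.png")[100:270,150:330]; cv2.imwrite("pics/side5c.png",cv2.resize(im,None,fx=3.4,fy=3.4))
```

```text
False
down t 24.4 [468.1  64.5  21.2] gap 85.3 F [1.1 0.2 0.3] grip 0.0 q7 1.49
clamped t 24.9 [468.1  64.6  21.5] gap 53.7 F [-2.5  0.3 14.2] grip 60.6 q7 1.49
up t 26.7 [467.6  64.4 149.2] gap 53.4 F [ 0.4 -0.3 -0.3] grip 62.9 q7 1.45
side held 400 ((463.2245788574219, 43.23099899291992), (40.32643127441406, 58.69716262817383), 82.61457824707031) zmed 160.7 [144.  174.9]
side rest 656 ((467.05584716796875, 65.28927612304688), (95.87179565429688, 47.6376953125), 3.237189292907715) zmed 15.6 [ 8.2 18.2]
```

View pics/side5c.png

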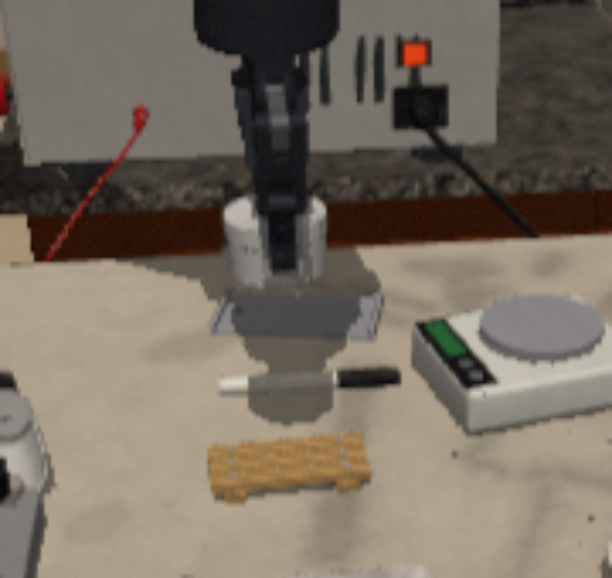

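The tin is hanging in the grip, seen at crop (276,240) with at most a slight tilt, and the bare rest sits at (289,467). I'll set the tin on the pan.

Run:
```python
from h import *
A=PAN+[1,0]
movel(P(STACK,170)); movep(P(A,170),R(0)); movel(P(A,75),max_speed=100)
print(movel(P(A,51.5),max_speed=20,guard=4)); st("placed")
open_gripper(); wait(.3); movel(P(A,170)); movep(P(STACK,170),R(2.5)); st("r")
for n in("top","side"):
    c=camera(n); cv2.imwrite(f"pics/{n}6.png",c["image"]); np.savez(f"{n}6.npz",**c)
    w=cloud(c).reshape(-1,3); d=np.hypot(w[:,0]-PAN[0],w[:,1]-PAN[1])<50
    p=w[d&(w[:,2]>76)&(w[:,2]<100)].astype(np.float32)
    print(n,len(p),cv2.minEnclosingCircle(p[:,:2].copy()),np.median(p[:,2]))
    d=np.hypot(w[:,0]-467,w[:,1]-65)<70; p=w[d&(w[:,2]>9)&(w[:,2]<20)].astype(np.float32); print("rest",cv2.minAreaRect(p[:,:2].copy()))
im=cv2.imread("pics/side6.png")[150:280,180:380]; cv2.imwrite("pics/side6c.png",cv2.resize(im,None,fx=3,fy=3))
```

```text
True
placed t 30.0 [641.9 165.2  53.6] gap 53.5 F [-1.3 -0.3  8.8] grip 63.9 q7 1.34
r t 32.4 [468.3  64.7 169.9] gap 85.6 F [ 0.1  0.5 -0.4] grip 0.0 q7 1.44
top 710 ((641.061279296875, 166.58265686035156), 29.286083221435547) 82.25836
rest ((0.0, 0.0), (0.0, 0.0), 0.0)
side 284 ((640.9027709960938, 165.96287536621094), 31.164466857910156) 81.69685
rest ((467.059814453125, 65.17559814453125), (95.9471664428711, 48.95981979370117), 1.391662836074829)
```

View pics/side6c.png

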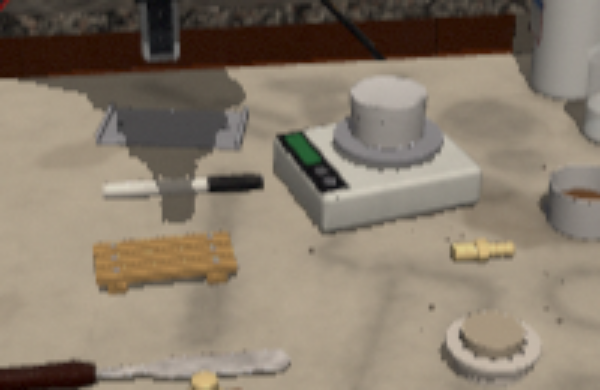

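The tin stands upright and centred on the pan (crop (388,110)). The rest at (165,262) is still in its place.

Run:
```python
from h import *
A=np.array([467,65.5])
movel(P(A,60)); print(movel(P(A,6),max_speed=40,guard=5)); st("down")
clamp(); wait(.1); st("clamped")
movel(P(A,30),max_speed=40); movel(P(A,130)); wait(.2); st("up")
movep(P(CRADLE,130),R(-12)); wait(.2); st("over")
for n in("top","side"):
    c=camera(n); cv2.imwrite(f"pics/{n}7.png",c["image"]); np.savez(f"{n}7.npz",**c)
    w=cloud(c).reshape(-1,3); w=w[np.hypot(w[:,0]-CRADLE[0],w[:,1]-CRADLE[1])<75]
    p=w[(w[:,2]>120)&(w[:,2]<142)].astype(np.float32)
    if len(p)>5: print(n,len(p),cv2.minAreaRect(p[:,:2].copy()),"zmed %.1f"%np.median(p[:,2]),np.round([p[:,2].min(),p[:,2].max()],1))
im=cv2.imread("pics/side7.png")[90:240,160:320]; cv2.imwrite("pics/side7c.png",cv2.resize(im,None,fx=3.5,fy=3.5))
```

```text
False
down t 34.9 [467.1  65.5   6.2] gap 85.5 F [-0.2 -0.4  0.9] grip 0.0 q7 1.49
clamped t 35.5 [467.1  65.5   6.4] gap 42.2 F [-1.6 -0.6 12.1] grip 59.3 q7 1.49
up t 37.3 [466.6  65.4 129.2] gap 42.4 F [ 0.   0.5 -0.8] grip 60.8 q7 1.46
over t 38.4 [483.1 282.8 130.1] gap 42.0 F [ 0.1 -0.5 -0.6] grip 60.8 q7 0.88
top 664 ((482.68310546875, 283.3000793457031), (44.26809310913086, 96.05609893798828), 78.96749877929688) zmed 139.4 [126.6 142. ]
side 367 ((482.3262634277344, 278.3283996582031), (59.598148345947266, 95.20919036865234), 78.95267486572266) zmed 138.9 [123.5 141.9]
```

View pics/side7c.png

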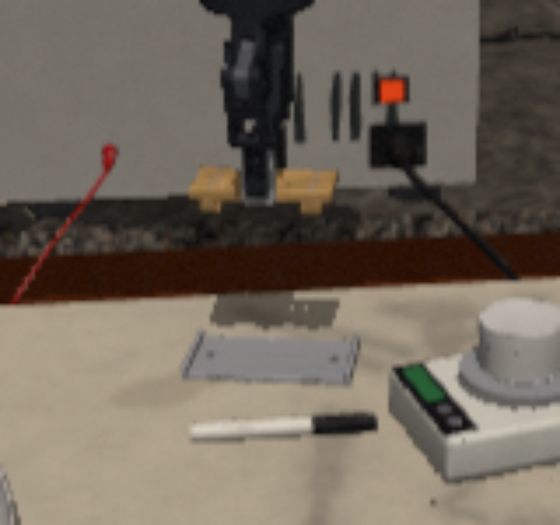

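The rest is held level at crop (264,188), directly over the cradle (272,357) and aligned with it.

Run:
```python
from h import *
A=CRADLE
movel(P(A,35),max_speed=100)
print(movel(P(A,8.5),max_speed=20,guard=4)); st("placed")
open_gripper(); wait(.3); movel(P(A,150)); movep([420,420,220],R(0)); wait(.5); st("r")
for n in("top","side"):
    c=camera(n); cv2.imwrite(f"pics/{n}8.png",c["image"])
    W=cloud(c).reshape(-1,3)
    def f(k,ctr,r,z0,z1):
        p=W[(np.hypot(*(W[:,:2]-ctr).T)<r)&(W[:,2]>z0)&(W[:,2]<z1)].astype(np.float32)
        if len(p)>5: print(n,k,np.round(cv2.minEnclosingCircle(p[:,:2].copy())[0],1),cv2.minAreaRect(p[:,:2].copy()),"z %.1f"%np.median(p[:,2]))
    f("rest",CRADLE,75,14,26); f("lips",CRADLE,80,7,12); f("weight",BLOCK,45,30,72); f("stone",STAND,45,23,50); f("tin",PAN,50,76,100)
```

```text
True
placed t 40.7 [482.7 283.9  10.5] gap 41.8 F [-0.8 -0.7  9.2] grip 61.7 q7 0.92
r t 43.8 [420.1 419.8 219.9] gap 85.5 F [-0.5  0.1  0.8] grip 0.0 q7 0.78
top rest [487.1 283.6] ((487.7038879394531, 283.5440368652344), (44.715904235839844, 106.94654846191406), 78.72478485107422) z 20.4
top lips [482.4 283.4] ((482.6863098144531, 284.6726379394531), (62.79766845703125, 119.50923919677734), 78.19124603271484) z 9.5
top weight [ 482.3 -139.6] ((483.0310974121094, -139.09043884277344), (27.467144012451172, 27.516809463500977), 1.0598788261413574) z 51.3
top stone [664.6 -62.9] ((664.1880493164062, -62.07510757446289), (38.04559326171875, 37.69809341430664), 6.179439544677734) z 27.4
top tin [640.9 166.1] ((640.3190307617188, 166.43679809570312), (56.14696502685547, 57.419532775878906), 1.344044804573059) z 82.1
side rest [483.  284.2] ((482.3660888671875, 283.6288146972656), (49.761756896972656, 96.7896728515625), 79.06643676757812) z 19.8
side lips [482.8 284.5] ((483.3115539550781, 284.37774658203125), (64.32442474365234, 119.80908966064453), 78.67523956298828) z 10.0
side weight [ 483.2 -143.2] ((483.11083984375, -144.46041870117188), (26.15113067626953, 27.93634033203125), 81.23339080810547) z 49.8
side stone [663.7 -63.8] ((664.6392211914062, -64.3431167602539), (37.82369613647461, 39.24310302734375), 17.318063735961914) z 27.0
side tin [640.6 164.9] ((640.7075805664062, 164.61819458007812), (59.7423210144043, 53.83143997192383), 80.7766342163086) z 81.7
```

View pics/side8.png

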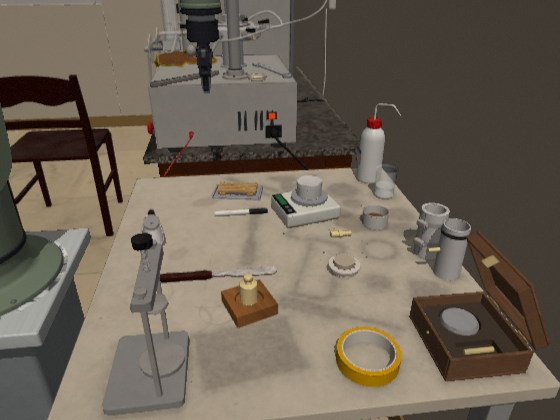

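View pics/top8.png

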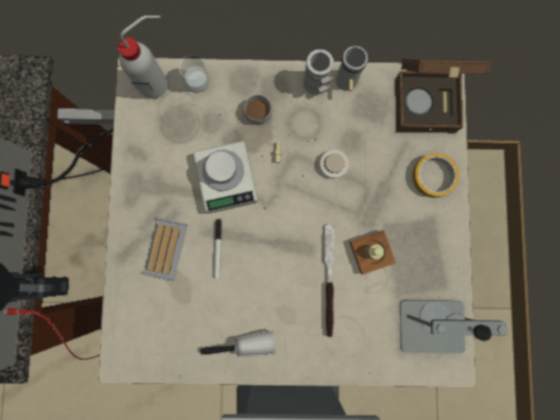

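All four pieces are in place: the rest between the lips at (165,249), the tin at (222,168), the stone at (334,164) and the weight at (375,252). The arm is clear, so I'm handing in.

```bash
python3 -c "
from h import *
print(finish_job())"
```

```text
the job is handed in; nothing more can be done
None
```

I handed in the job at about 44 s of robot time. In the last pictures the weight, stone, tin and wooden rest were each released and within a few millimetres of the centre of their places, but `finish_job()` returned no verdict.

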